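# Clamp a pipe offcut with the T-handle screw

## Robot

A 6-joint arm with a two-finger parallel gripper is mounted at the origin on the work surface. World frame = base frame: x ahead of the robot, y to its left, z up, the work surface at z = 0. Lengths are in m, angles in rad, forces in N, time in s.
With the tool pointing down it reaches from about 0.35 to 0.775 m from the base axis. Payload 5.5 kg.
Tool frame: the origin (TCP) lies midway between the tips of the shut fingers; the grasp point (between the pads) lies 19 mm behind it; z points along the fingers, y is the line along which they close (so a half turn about z gives the same grasp; the last joint's range is limited). The gripper opens to 85 mm and grips with 20 to 120 N. Pads are 22 mm wide; open, the fingers measure 114 mm over their backs; the gripper's body (76 mm by 85 mm) begins 54 mm behind the grasp point. The pads swing forward as they close: fully open they stand 13 mm farther back than shut.
Start: joints at [1.085, 0.313, 0.046, 1.304, 0, 1.431], TCP at [0.195, 0.541, 0.231] pointing down, gripper open.
Joint ranges: [-2.76, 2.76], [-0.86, 1.69], [-1.03, 1.26], [-2.2, 2.34], [-1.47, 1.5], [-3.14, 3.14]. Speed limits (rad/s): [2.57, 2.57, 3.14, 3.14, 3.14, 3.14].

## Interface

Orientations are given as a 3x3 rotation matrix whose columns are the frame's x, y, z axes.
In Python, from rig import bot gives the robot as it stands.
- The arm moves only by the shell command python3 -m jog 'ROWS' [FORCE]. ROWS is JSON, a list of rows, each a list of 5 numbers: the opening, from 0 (shut) to 1 (fully open), then the shift along the world's x, y, z scaled (see below), then the turn about the world's z scaled (see below). In form: [[grip, dx, dy, dz, turn], ...]. A call has 1 to 20 rows; each row is the pose to reach, as a shift and turn from the pose commanded when the call began, turning the shorter way round; what a row does not reach only later rows make up. The controller multiplies each number of a shift by 0.75 m and each number of a turn by 180 degrees. A row lasts 1/12 s, in which the tool goes at most 41.7 mm and 7.16 degrees, less where a joint would pass 70% of its speed; a pose out of reach is approached as far as the arm can. A call with a number of a shift or a turn outside -1 to 1 is refused whole. A call with a gripper value outside its range is refused whole. The fingers move at their own pace and stop on an object; FORCE is the grip in N (left out, the last holds). Time passes only in rows, so rows that repeat a pose let the fingers close. It gives the time, the measured TCP pose, the force, the opening and the grip force at its end, in the units of the state.
- bot.observe(): the state, without advancing time (a new reading comes with each control period).
- bot.snapshot(name): name is "side" or "top"; returns the picture (420x560x3 uint8, red, green, blue); there is no depth.
- bot.camera_params(name): a dict with "K" (3x3 intrinsics, pixels), "k1" (the pictures are not rectified: a ray, as slopes to the right and down, at radius r is drawn at 1 + k1 r^2 times it, then the intrinsics apply), "xyz" and "rotation" of the camera in the world. Camera axes: x right, y up, looking along -z (the intrinsics and any distortion apply to the point x, -y, -z); pixel columns grow to the right and rows downward; lengths in m; the calibration is good to about 2 mm. A picture is of the moment at which its call begins. camera_params takes no time and is no camera call.
- bot.hand_in(): hands the job in; it is judged then, once.
The state is a dict: "t": time; "qpos": joint angles; "qvel": joint speeds; "effort": joint torques, N m; "tcp_pos": TCP position; "orientation": TCP orientation; "force": force on the tool from outside, world axes, zero at the start; "ft_torque": the same for the moment, N m; "width": opening from 0.0 (shut) to 1.0 (fully open); "gripper_force": force on a finger pad.
Only numpy, scipy, OpenCV 4.12 (cv2) and the standard library are available. Lean on these libraries where they do the work, as an engineer would, in place of code of your own. Each camera call takes 0.05 s, during which the arm holds its last target. There are 200 camera calls.

## Task

Get the white pipe ready for sawing: push it along its cradle until its end rests against the stop plate, then wind the clamp's T-handle clockwise, half turn by half turn, taking hold of its two arms in turn, until the foot bears on the pipe and the handle has become between one and a half times and twice as hard to turn as when it runs free. Do not overtighten, the thin pipe would be crushed. Let go, and leave the pot, the bottle and the end cap where they are.

Things in the scene. Friction and masses are not known exactly. Their poses are not given: they have to be found in the camera images.
- clamp: Grey steel pipe clamp fixed to the bench: base 250 mm along y, 130 along x, 12 thick; origin on the bench under the screw, z up. V-cradles 105 mm to the -y and 60 mm to the +y side hold the pipe along y, its axis 50 mm up. A yoke (102 mm along x, 34 along y, top 145 mm up, collar to 153) bridges the pipe and carries the screw. Stop plate (90 mm wide, 87 high, 10 thick) near the +y end.
- bar_mid (a point): Middle of the T-handle on the upright screw axis, 200 mm above the bench; it stays at that height. Clockwise from above lowers a square rubber foot (36 mm) by 16 mm a turn; it meets the pipe after 3.8 to 7.5 rad, how many is not measured: feel for it. Then the force on the pipe grows about 85 N per rad: over 50 N is firm, over 150 N crushes the pipe.
- bar_end_a (a point): Grip point on one arm of the level T-handle: round steel bar 12 mm thick, 42 mm from the axis, at mid-height. The arm is free from the 22 mm thick hub to a 20 mm ball 68 mm out; both arms are alike and start at any angle. Turning free takes 0.30 N m (7 N here), plus 0.0025 N m per N on the pipe: 0.43 at 50 N, 0.68 (16 N here) at 150 N.
- bar_end_b (a point): The same grip point on the opposite arm, 42 mm on the other side of the axis. The screw stays where it is left. When the hand stops after a push part of the resistance relaxes: the torque then felt about the axis is some 0.1 N m less (about 0.2 when free, 0.42 at some 90 N).
- pipe_center (a point): Middle of the loose white plastic pipe (40 mm diameter, 280 mm long, about 0.25 kg), half-way along it and on its axis, 50 mm above the bench. It lies in the cradles along the clamp's y, through the yoke, and sticks out far at the -y end; it slides with a few N. It starts 25 to 50 mm short of the stop.
- pipe: The same pipe; origin at mid-length on its underside, its length along its own y, z up. It is home when its +y end touches the stop plate, its middle then 140 mm from the stop's face.
- stop_face (a point): Middle of the stop plate's face that the pipe's end must touch, on the pipe's axis line, 50 mm above the bench; axes as the clamp's (the pipe comes from its -y side).
- pot: Black plant pot, 80 mm wide, 75 mm high, origin under its middle. Leave alone.
- feed: Green plant-feed bottle, 70 mm wide, 170 mm high, origin under its middle. Leave alone.
- endcap: White pipe end cap, 52 mm wide, 36 mm high, origin under its middle. Leave alone.

How it is judged:
On the way, in this order (a step that is already met when the one before it is completed fails the run):
1. the pipe's end is against the stop plate (within 3 mm) (y of pipe_center in the frame of stop_face above -0.143 m), for 0.2 s.
2. the clamp's foot presses the pipe with over 50 N (contact force between foot_c0 and pipe above 50 N), for 0.2 s.
At the end, for the whole second after the job is handed in: The pipe's end is within 3 mm of the stop plate and the clamp's foot presses it with over 45 N; the pipe is at rest (below 10 mm/s) and the handle is released (y of pipe_center in the frame of stop_face above -0.143 m and contact force between foot_c0 and pipe above 45 N and linear speed of pipe below 0.01 m/s); the robot touches nothing.
It fails at once if the pot, bottle or end cap is moved more than 20 mm (distance of any of pot, feed, endcap from where it was at the start of the episode above 0.02 m).
It fails at once if the foot crushes the thin-walled pipe (over 150 N) (contact force between foot_c0 and pipe above 150 N).
It also fails if it takes over 72 s, if anything falls off the work surface, if the arm or the gripper's body presses on something with over 40 N, if the wrist force passes 120 N, or if a joint passes its speed limit or range.

## Working session

There is one attempt and no reset: what is moved stays moved. The work goes in short steps, Python scripts to look and compute and a shell command to move; the robot and the scene stay as the last step left them, time stands still between calls to the robot, and variables do not carry over. Pictures are saved under pics/ and viewed, at most 10 in all, crops included, and the job is handed in when it is done.

```bash
mkdir -p pics; ls; python3 - <<'E'
from rig import bot
import cv2
for n in("side","top"):
    im=bot.snapshot(n); cv2.imwrite(f"pics/{n}0.png",im[:,:,::-1]); print(n,bot.camera_params(n))
print(bot.observe())
E
```

```text
pics
side {'K': array([[379.3849641 ,   0.        , 283.89900393],
       [  0.        , 379.3849641 , 206.95418724],
       [  0.        ,   0.        ,   1.        ]]), 'k1': -0.08381835491757034, 'xyz': array([ 0.30130194, -0.42572049,  0.50737687]), 'rotation': array([[ 0.90373555,  0.22682909, -0.36305733],
       [-0.4280025 ,  0.46149402, -0.77706958],
       [-0.0087132 ,  0.85765485,  0.51415196]])}
top {'K': array([[523.70832446,   0.        , 279.9074092 ],
       [  0.        , 523.70832446, 210.82792692],
       [  0.        ,   0.        ,   1.        ]]), 'k1': -0.09411794320614401, 'xyz': array([0.3740857 , 0.14377366, 1.25278996]), 'rotation': array([[ 0.01670604,  0.98594911, -0.16620848],
       [-0.99980045,  0.01465162, -0.01357907],
       [-0.01095305,  0.16640217,  0.98599713]])}
{'t': 0.1, 'qpos': array([1.08539634e+00, 3.13929388e-01, 4.50978635e-02, 1.30357897e+00,
       4.02805789e-06, 1.43118260e+00]), 'qvel': array([-0.00075825, -0.0006517 ,  0.00181832, -0.00231148, -0.0008675 ,
       -0.00086513]), 'effort': array([ 2.77420062e-03, -4.81723952e+01,  2.99245441e+01,  1.27716613e-02,
       -1.83079783e-04,  2.99890566e-06]), 'tcp_pos': array([0.19469505, 0.540564  , 0.23049786]), 'orientation': array([[-9.40809161e-01,  3.38935908e-01, -7.56674416e-04],
       [ 3.38936676e-01,  9.40808108e-01, -1.42583713e-03],
       [ 2.28618024e-04, -1.59790535e-03, -9.99998697e-01]]), 'force': array([-0.51124523, -0.74866547, -0.42138429]), 'ft_torque': array([-0.0201642 , -0.12987591,  0.02670284]), 'gripper_force': 0.0, 'width': 1.0010519901320976}
```

View pics/side0.png

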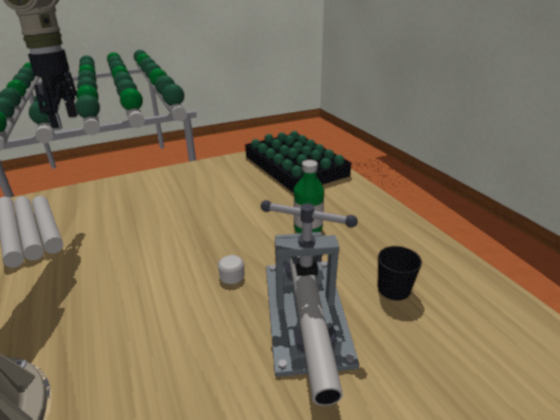

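View pics/top0.png

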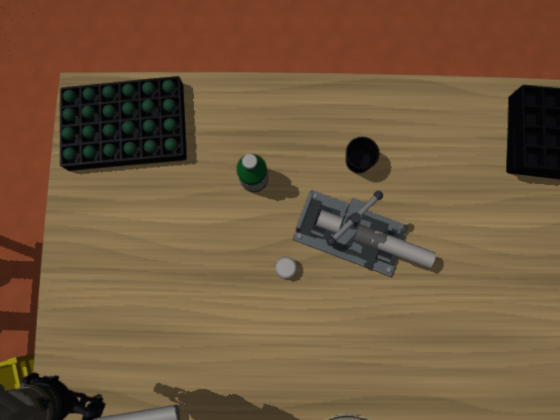

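The side view shows the clamp with T-handle balls near (266,206) and (352,221), and the pipe's near end at about (328,395). The top view shows balls near (379,195) and (333,242), the pipe from about (320,215) to (435,258), the bottle at (252,170), the pot at (362,155) and the cap at (286,268). I'll enlarge both views for accurate pixels.

```bash
cat > h.py <<'E'
import numpy as np, cv2
from rig import bot
def ray(n,u,v):
    c=bot.camera_params(n);K=c["K"]
    p=cv2.undistortPoints(np.array([[[u,v]]],float),K,np.array([c["k1"],0,0,0,0.]))[0,0]
    return c["xyz"],c["rotation"]@np.array([p[0],-p[1],-1.])
def onz(n,u,v,z):
    o,d=ray(n,u,v);return o+d*(z-o[2])/d[2]
def tri(a,b):
    o1,d1=ray("top",*a);o2,d2=ray("side",*b)
    s=np.linalg.lstsq(np.c_[d1,-d2],o2-o1,rcond=None)[0]
    p,q=o1+d1*s[0],o2+d2*s[1];return (p+q)/2,np.linalg.norm(p-q)
E
python3 - <<'E'
import cv2,numpy as np
a=cv2.imread("pics/top0.png")[180:290,280:445];b=cv2.imread("pics/side0.png")[190:410,220:370]
a=cv2.convertScaleAbs(a,alpha=1.6);b=cv2.convertScaleAbs(b,alpha=1.5)
cv2.imwrite("pics/topz.png",cv2.resize(a,None,fx=4.8,fy=4.8,interpolation=2))
cv2.imwrite("pics/sidez.png",cv2.resize(b,None,fx=2.7,fy=2.7,interpolation=2))
E
```

```text
(no output)
```

View pics/topz.png

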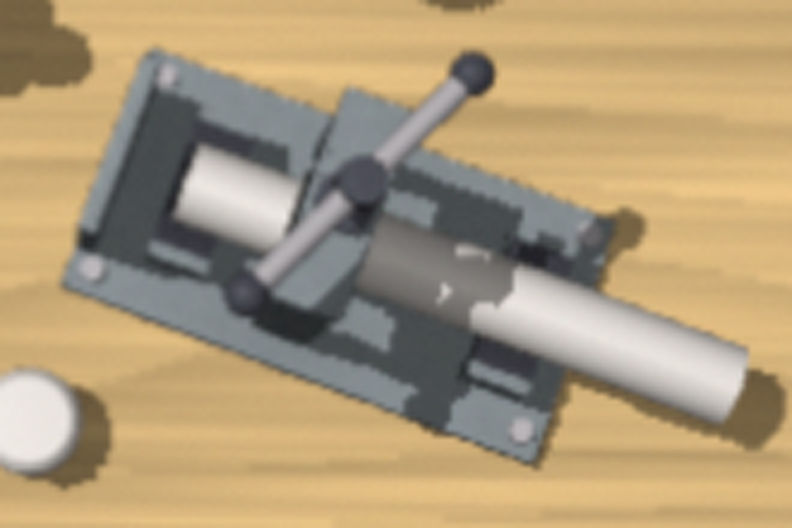

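View pics/sidez.png

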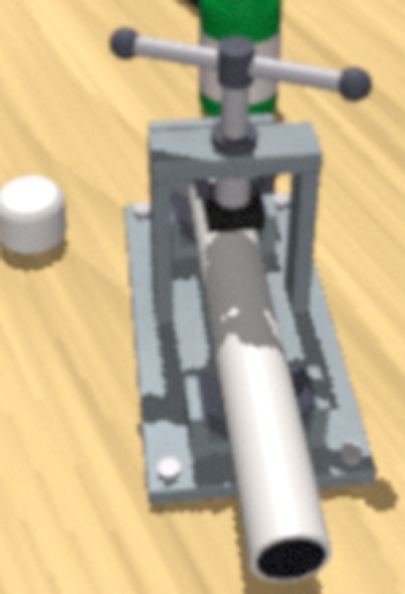

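The top crop shows balls at crop (471,73) and (245,293), the hub at (363,182), the pipe's outer end from (747,350) to (722,422) and its inner end from (197,146) to (177,218). The stop-plate strip is at the left. The side crop shows balls at (124,42) and (355,83), with the pipe's mouth at (291,558).

```bash
python3 - <<'E'
from h import *
np.set_printoptions(precision=4,suppress=True)
T=lambda x,y:((x+.5)/4.8+279.5,(y+.5)/4.8+179.5)
S=lambda x,y:((x+.5)/2.7+219.5,(y+.5)/2.7+189.5)
A=onz("top",*T(471,73),.2);B=onz("top",*T(245,293),.2)
print("balls",A,B,(A+B)/2,np.linalg.norm(A-B),"hub",onz("top",*T(363,182),.212))
print("tri",tri(T(471,73),S(355,83)),tri(T(245,293),S(124,42)))
e=[onz("top",*T(*p),.05) for p in((747,350),(722,422),(197,146),(177,218))]
o=(e[0]+e[1])/2;i=(e[2]+e[3])/2
print("pipe ends",o,i,np.linalg.norm(o-i),np.linalg.norm(e[0]-e[1]))
u=(i-o)/np.linalg.norm(i-o);print("u",u,"yaw of y",np.degrees(np.arctan2(u[1],u[0])))
c=[onz("top",*T(*p),.012) for p in((62,286),(538,466),(612,222))];print("base",c)
m=(c[0]+c[2])/2;print("base centre",m, np.linalg.norm(c[0]-c[1]),np.linalg.norm(c[1]-c[2]))
v=c[0]-c[1];print(np.degrees(np.arctan2(v[1],v[0])))
print("stop top corners",[onz("top",*T(*p),.087) for p in((152,50),(80,238),(102,245),(172,90))])
print("mouth side",onz("side",*S(291,558),.05))
for n,p,z in(("pot",(362,155),.075),("feed",(250,162),.17),("cap",(286,268),.036)):print(n,onz("top",*p,z))
R=bot.observe()["orientation"];print("tool y ang",np.degrees(np.arctan2(R[1,1],R[0,1])))
E
```

```text
balls [ 0.5879 -0.0419  0.2   ] [0.492  0.0548 0.2   ] [0.5399 0.0064 0.2   ] 0.13614468082701375 hub [0.5381 0.0063 0.212 ]
tri (array([ 0.5887, -0.0422,  0.2015]), np.float64(0.002486316692683634)) (array([0.4928, 0.0546, 0.2012]), np.float64(0.0018883015063560925))
pipe ends [ 0.4671 -0.1938  0.05  ] [0.5624 0.0702 0.05  ] 0.28070068248623836 0.03712207517854377
u [0.3397 0.9405 0.    ] yaw of y 70.13942121574125
base [array([0.5152, 0.1297, 0.012 ]), array([ 0.4295, -0.1057,  0.012 ]), array([ 0.5512, -0.1448,  0.012 ])]
base centre [ 0.5332 -0.0076  0.012 ] 0.25047677933444046 0.12787441615271236
69.98804873086922
stop top corners [array([0.6196, 0.0894, 0.087 ]), array([0.5294, 0.1224, 0.087 ]), array([0.5262, 0.1121, 0.087 ]), array([0.6005, 0.0798, 0.087 ])]
mouth side [ 0.4708 -0.1902  0.05  ]
pot [ 0.7072 -0.0288  0.075 ]
feed [0.6613 0.2243 0.17  ]
cap [0.4451 0.1442 0.036 ]
tool y ang 70.18791655014151
```

The clamp's y axis is at 70° yaw, the screw axis is at (0.540, 0.006), and the pipe is about 28 mm short of the stop. The tool's y axis already lies along the pipe. I'll fly to behind the pipe's outer end.

```bash
python3 -m jog '[[0,0.06,-0.04,0.03,0],[0,0.24,-0.67,0.03,0],[0,0.24,-0.67,0.03,0],[0,0.24,-0.67,0.03,0],[0,0.24,-0.67,0.03,0],[0,0.24,-0.67,0.03,0],[0,0.24,-0.67,0.03,0],[0,0.24,-0.67,0.03,0],[0,0.24,-0.67,0.03,0],[0,0.24,-0.67,0.03,0],[0,0.24,-0.67,0.03,0],[0,0.24,-0.67,0.03,0],[0,0.24,-0.67,0.03,0],[0,0.24,-0.67,0.03,0],[0,0.24,-0.67,0.03,0]]'
```

```text
t: 1.35
tcp_pos: [0.3753, 0.0362, 0.2535]
orientation: [[-0.939, 0.345, -0.001], [0.345, 0.939, 0.0], [0.001, 0.0, -1.0]]
force: [-0.3, 0.2, -0.8]
width: 0.001
gripper_force: 0.0
```

```bash
python3 -m jog '[[0,0.097,-0.375,0,0],[0,0.097,-0.375,0,0],[0,0.097,-0.375,0,0],[0,0.097,-0.375,0,0],[0,0.097,-0.375,0,0],[0,0.097,-0.375,0,0],[0,0.097,-0.375,0,0],[0,0.097,-0.375,0,0],[0,0.097,-0.375,-0.15,0],[0,0.097,-0.375,-0.3,0],[0,0.097,-0.375,-0.3,0],[0,0.097,-0.375,-0.3,0],[0,0.097,-0.375,-0.3,0],[0,0.097,-0.375,-0.3,0],[0,0.097,-0.375,-0.3,0],[0,0.097,-0.375,-0.3,0]]'
python3 -c "
from h import *
cv2.imwrite('pics/s1.png',bot.snapshot('side')[150:420,150:450,::-1].repeat(2,0).repeat(2,1))"
```

```text
t: 2.68
tcp_pos: [0.4474, -0.2403, 0.0281]
orientation: [[-0.942, 0.337, -0.002], [0.337, 0.942, 0.002], [0.003, 0.001, -1.0]]
force: [0.1, 0.5, 0.6]
width: -0.001
gripper_force: 0.0
```

View pics/s1.png

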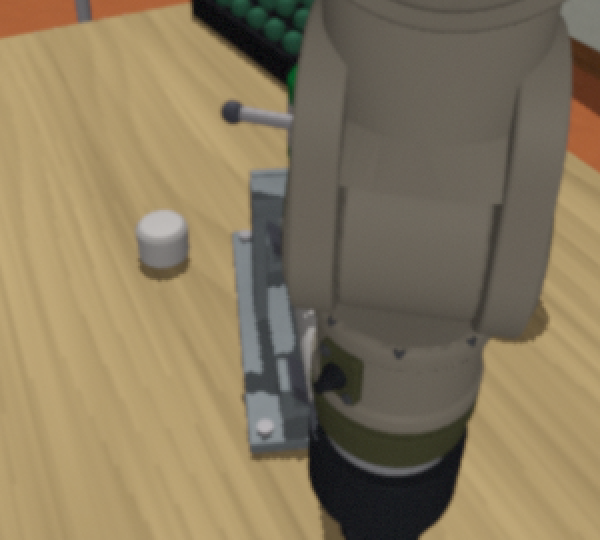

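The side view shows the hand down beyond the pipe's outer end, and the cap is untouched. Now a gentle push along the pipe.

```bash
python3 -m jog '[[0,0.0055,0.015,0,0],[0,0.011,0.03,0,0],[0,0.0165,0.045,0,0],[0,0.020,0.055,0,0],[0,0.0228,0.0627,0,0],[0,0.0228,0.0627,0,0]]'; python3 -m jog '[[0,0.0014,0.0038,0,0],[0,0.0027,0.0075,0,0],[0,0.0027,0.0075,0,0]]'
```

```text
t: 3.23
tcp_pos: [0.4659, -0.1949, 0.0297]
orientation: [[-0.941, 0.337, 0.002], [0.337, 0.941, -0.001], [-0.002, -0.0, -1.0]]
force: [0.4, -0.9, 2.0]
width: -0.003
gripper_force: 1.0
t: 3.48
tcp_pos: [0.4671, -0.1907, 0.0292]
orientation: [[-0.941, 0.339, 0.001], [0.339, 0.941, -0.001], [-0.001, -0.001, -1.0]]
force: [-0.8, -3.6, 2.5]
width: -0.003
gripper_force: 2.5
```

```bash
python3 -m jog '[[0,0.0014,0.0038,0,0],[0,0.0027,0.0075,0,0],[0,0.0027,0.0075,0,0]]';python3 -m jog '[[0,0.0014,0.0038,0,0],[0,0.0014,0.0038,0,0]]'; python3 -m jog '[[0,0.0014,0.0038,0,0],[0,0.0014,0.0038,0,0]]'
```

```text
t: 3.73
tcp_pos: [0.4691, -0.1853, 0.0292]
orientation: [[-0.941, 0.34, 0.0], [0.34, 0.941, -0.001], [-0.001, -0.001, -1.0]]
force: [-1.4, -4.9, 4.3]
width: -0.001
gripper_force: 3.1
t: 3.9
tcp_pos: [0.4701, -0.1825, 0.0292]
orientation: [[-0.941, 0.34, 0.0], [0.34, 0.941, -0.001], [-0.001, -0.001, -1.0]]
force: [-1.5, -4.5, 4.0]
width: 0.005
gripper_force: 3.4
t: 4.07
tcp_pos: [0.4712, -0.1798, 0.0293]
orientation: [[-0.94, 0.34, 0.001], [0.34, 0.94, -0.001], [-0.001, -0.001, -1.0]]
force: [-2.0, -5.2, 4.6]
width: -0.002
gripper_force: 3.7
```

```bash
for i in 1 ; do python3 -m jog '[[0,0.0014,0.0038,0,0],[0,0.0014,0.0038,0,0]]'; done | grep -E "tcp|^force"; python3 -m jog '[[0,0.0014,0.0038,0,0],[0,0.0014,0.0038,0,0]]'| grep -E "tcp|^force"
```

```text
tcp_pos: [0.4723, -0.1771, 0.0293]
force: [-1.1, -5.5, 4.7]
tcp_pos: [0.473, -0.1758, 0.0296]
force: [-4.2, -11.5, 7.6]
```

```bash
python3 -m jog '[[0,0.001,0.0025,0,0],[0,0.001,0.0025,0,0],[0,0.001,0.0025,0,0]]'| grep -E "tcp|^force"
```

```text
tcp_pos: [0.4732, -0.1754, 0.0298]
force: [-8.8, -15.6, 8.5]
```

The pipe is home: force rose sharply with no more travel. I'll back off, rise, swing above the near arm (at 135°) and turn the tool by +155°.

```bash
python3 -m jog '[[0,-0.02,-0.055,0,0],[0,-0.02,-0.055,0,0],[0,-0.02,-0.055,0.1,0],[0,-0.02,-0.055,0.33,0],[0,-0.02,-0.055,0.33,0],[0.3,-0.02,-0.055,0.33,0.04],[0.6,-0.02,-0.055,0.33,0.08],[0.6,-0.02,-0.055,0.33,0.12],[0.6,0,0,0.33,0.16],[0.6,0.049,0.1,0.33,0.2],[0.6,0.049,0.28,0.33,0.24],[0.6,0.049,0.28,0.33,0.28],[0.6,0.049,0.28,0.33,0.32],[0.6,0.049,0.28,0.33,0.36],[0.6,0.049,0.28,0.33,0.4],[0.6,0.049,0.28,0.33,0.44],[0.6,0.049,0.28,0.33,0.48],[0.6,0.049,0.28,0.33,0.52],[0.6,0.049,0.28,0.33,0.56],[0.6,0.049,0.28,0.33,0.6]]' 40; python3 -m jog '[[0.6,0,0,0,0.04],[0.6,0,0,0,0.08],[0.6,0,0,0,0.12],[0.6,0,0,0,0.16],[0.6,0,0,0,0.2],[0.6,0,0,0,0.24],[0.6,0,0,0,0.26],[0.6,0,0,0,0.26],[0.6,0,0,0,0.26]]'
python3 - <<'E'
from h import *
s=bot.observe();R=s["orientation"];print(np.degrees(np.arctan2(R[1,1],R[0,1])),s["qpos"])
cv2.imwrite('pics/t1.png',cv2.resize(bot.snapshot('top')[180:290,280:445,::-1],None,fx=4.8,fy=4.8,interpolation=2))
E
```

```text
t: 6.32
tcp_pos: [0.5097, 0.0396, 0.2753]
orientation: [[-0.035, -0.999, -0.003], [-0.999, 0.035, 0.002], [-0.002, 0.003, -1.0]]
force: [0.0, 0.5, 0.7]
width: 0.599
gripper_force: 0.0
t: 7.07
tcp_pos: [0.51, 0.0392, 0.2756]
orientation: [[0.698, -0.716, -0.002], [-0.716, -0.698, 0.001], [-0.002, 0.001, -1.0]]
force: [0.1, -0.2, 0.7]
width: 0.599
gripper_force: 0.0
-135.7092166908324 [-8.09704428e-02  1.81594860e-01 -1.84105869e-02  1.37268999e+00
  9.66386011e-04 -2.42478715e+00]
```

View pics/t1.png

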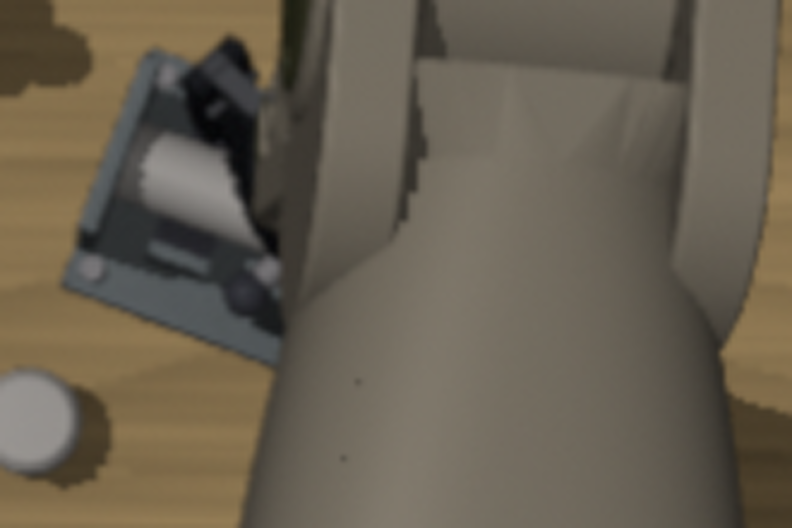

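The top view shows the pipe's +y end now at the stop (its edge moved to about crop (150,170)). The arm's ball is still at (245,293), and the hand is over that arm. I'll lower, record the bias, then grip.

```bash
cat > tq.py <<'E'
from h import *
import sys,json,os
s=bot.observe();R=s["orientation"];p=s["tcp_pos"]-[.540,.0064,0]
yaw=np.degrees(np.arctan2(R[1,1],R[0,1]));F=s["force"];M=s["ft_torque"]
if sys.argv[1:]:json.dump([*F,*M],open("bias.json","w"))
b=np.array(json.load(open("bias.json")));F=F-b[:3];M=M-b[3:]
r=p[:2];print("t %.2f yaw %.1f armang %.1f rad %.4f z %.4f F %s Mz %.3f torque %.3f w %.3f gf %.0f"%(s["t"],yaw,np.degrees(np.arctan2(r[1],r[0])),np.hypot(*r),s["tcp_pos"][2],np.round(F,1),M[2],M[2]+r[0]*F[1]-r[1]*F[0],s["width"],s["gripper_force"]))
E
python3 -m jog '[[0.6,0,-0.004,-0.06,0.003],[0.6,0,-0.004,-0.1,0.003],[0.6,0,-0.004,-0.127,0.003],[0.6,0,-0.004,-0.127,0.003],[0.6,0,-0.004,-0.127,0.003]]' >/dev/null; python3 tq.py bias
python3 -m jog '[[0,0,0,0,0],[0,0,0,0,0],[0,0,0,0,0],[0,0,0,0,0],[0,0,0,0,0],[0,0,0,0,0]]' 40 >/dev/null; python3 tq.py
```

```text
t 7.53 yaw -135.1 armang 135.9 rad 0.0425 z 0.1803 F [0. 0. 0.] Mz 0.000 torque 0.000 w 0.599 gf 0
t 8.03 yaw -135.0 armang 133.1 rad 0.0408 z 0.1830 F [0.5 1.5 5.9] Mz 0.161 torque 0.104 w 0.126 gf 39
```

```bash
python3 -c "
import numpy as np
for a in(135,45):
  print(a)
  for d in range(6,91,6):
    c=np.radians([a,a-d]);print(d,np.round(.056*(np.cos(c[1])-np.cos(c[0])),4),np.round(.056*(np.sin(c[1])-np.sin(c[0])),4),round(-d/180,4))"
```

```text
135
6 0.0044 0.0039 -0.0333
12 0.0091 0.0074 -0.0667
18 0.0142 0.0103 -0.1
24 0.0195 0.0127 -0.1333
30 0.0251 0.0145 -0.1667
36 0.0308 0.0157 -0.2
42 0.0367 0.0163 -0.2333
48 0.0425 0.0163 -0.2667
54 0.0484 0.0157 -0.3
60 0.0541 0.0145 -0.3333
66 0.0597 0.0127 -0.3667
72 0.065 0.0103 -0.4
78 0.0701 0.0074 -0.4333
84 0.0748 0.0039 -0.4667
90 0.0792 -0.0 -0.5
45
6 0.0039 -0.0044 -0.0333
12 0.0074 -0.0091 -0.0667
18 0.0103 -0.0142 -0.1
24 0.0127 -0.0195 -0.1333
30 0.0145 -0.0251 -0.1667
36 0.0157 -0.0308 -0.2
42 0.0163 -0.0367 -0.2333
48 0.0163 -0.0425 -0.2667
54 0.0157 -0.0484 -0.3
60 0.0145 -0.0541 -0.3333
66 0.0127 -0.0597 -0.3667
72 0.0103 -0.065 -0.4
78 0.0074 -0.0701 -0.4333
84 0.0039 -0.0748 -0.4667
90 0.0 -0.0792 -0.5
```

```bash
python3 -m jog '[[0,0.0044,0.0039,0,-0.0333],[0,0.0091,0.0074,0,-0.0667],[0,0.0142,0.0103,0,-0.1],[0,0.0195,0.0127,0,-0.1333],[0,0.0251,0.0145,0,-0.1667]]' >/dev/null; python3 tq.py
```

```text
t 8.45 yaw -165.3 armang 103.5 rad 0.0418 z 0.1830 F [-1.3  1.6  5.8] Mz 0.237 torque 0.275 w 0.121 gf 40
```

```bash
python3 -m jog '[[0,0.0057,0.0012,0,-0.0333],[0,0.0116,0.0018,0,-0.0667],[0,0.0174,0.0018,0,-0.1],[0,0.0233,0.0012,0,-0.1333],[0,0.029,0,0,-0.1667],[0,0.0346,-0.0018,0,-0.2],[0,0.0399,-0.0042,0,-0.2333],[0,0.045,-0.0071,0,-0.2667],[0,0.0497,-0.0106,0,-0.3],[0,0.0541,-0.0145,0,-0.3333]]' >/dev/null; python3 tq.py
python3 -m jog '[[0,0.0039,-0.0044,0,-0.0333],[0,0.0074,-0.0091,0,-0.0667],[0,0.0103,-0.0142,0,-0.1],[0,0.0127,-0.0195,0,-0.1333],[0,0.0145,-0.0251,0,-0.1667],[0,0.0157,-0.0308,0,-0.2],[0,0.0163,-0.0367,0,-0.2333],[0,0.0163,-0.0425,0,-0.2667],[0,0.0157,-0.0484,0,-0.3],[0,0.0145,-0.0541,0,-0.3333],[0,0.0127,-0.0597,0,-0.3667],[0,0.0103,-0.065,0,-0.4],[0,0.0074,-0.0701,0,-0.4333],[0,0.0039,-0.0748,0,-0.4667],[0,0,-0.0792,0,-0.5]]' >/dev/null; python3 tq.py
python3 -m jog '[[0,0,0,0,0],[0,0,0,0,0],[0,0,0,0,0]]' >/dev/null; python3 tq.py
```

```text
t 9.28 yaw 134.7 armang 45.0 rad 0.0431 z 0.1830 F [-2.3  3.5  7.6] Mz 0.102 torque 0.279 w 0.122 gf 39
t 10.53 yaw 44.8 armang -42.2 rad 0.0414 z 0.1829 F [-0.1  9.2  7. ] Mz 0.016 torque 0.297 w 0.122 gf 39
t 10.78 yaw 45.0 armang -43.0 rad 0.0413 z 0.1830 F [-2.   7.5  7.6] Mz -0.300 torque -0.130 w 0.120 gf 40
```

Half a turn is done, with a running torque of about 0.28–0.30 N m. I'll release, lift, return by +180° and take the other arm.

```bash
python3 -m jog '[[0.6,0,0,0,0],[0.6,0,0,0,0],[0.6,0,0,0,0],[0.6,0,0,0,0],[0.6,0,0,0.08,0],[0.6,0,0,0.08,0],[0.6,0,0,0.08,0.6],[0.6,-0.0792,0.0792,0.08,0.6],[0.6,-0.0792,0.0792,0.08,0.6],[0.6,-0.0792,0.0792,0.08,0.6],[0.6,-0.0792,0.0792,0.08,0.6],[0.6,-0.0792,0.0792,0.08,0.6],[0.6,-0.0792,0.0792,0.08,0.6],[0.6,-0.0792,0.0792,0.08,0.6],[0.6,-0.0792,0.0792,0.08,0.6],[0.6,-0.0792,0.0792,0.08,0.6],[0.6,-0.0792,0.0792,0.08,0.6],[0.6,-0.0792,0.0792,0.08,0.6],[0.6,-0.0792,0.0792,0.08,0.6],[0.6,-0.0792,0.0792,0.08,0.6]]' >/dev/null; python3 tq.py
python3 - <<'E'
from h import *
cv2.imwrite('pics/s2.png',cv2.resize(bot.snapshot('side')[130:330,200:420,::-1],None,fx=3,fy=3,interpolation=2))
E
```

```text
t 12.45 yaw 145.6 armang 135.4 rad 0.0415 z 0.2409 F [-0.1 -0.7 -1. ] Mz 0.027 torque 0.052 w 0.604 gf 0
```

View pics/s2.png

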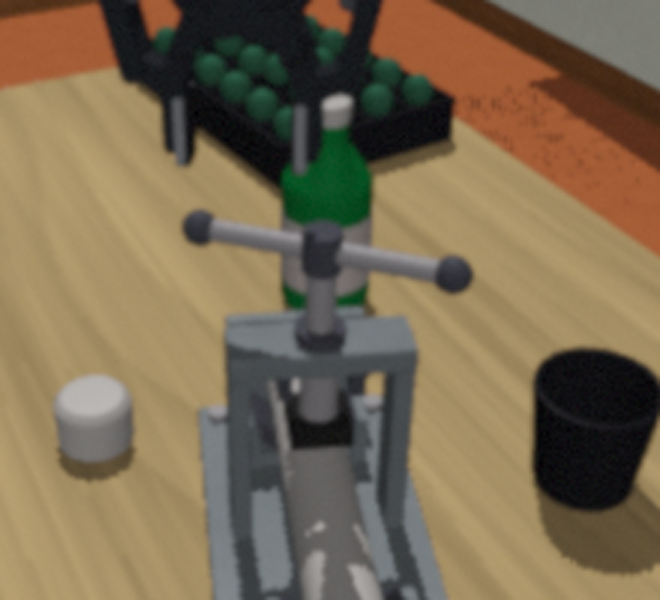

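The side view shows the fingers clear and the balls at crop (200,228) and (453,273), the same line as before, so the handle turned by 180°. The foot is lower but not yet on the pipe. I'll finish the return and take hold.

```bash
python3 -m jog '[[0.6,0,0,0,0.44],[0.6,0,0,0,0.44],[0.6,0,0,0,0.44],[0.6,0,0,0,0.44],[0.6,0,0,0,0.44],[0.6,0,0,0,0.44],[0.6,0,0,0,0.44],[0.6,0,0,0,0.44],[0.6,0,0,0,0.44],[0.6,0,0,0,0.44],[0.6,0,0,0,0.44],[0.6,0,0,-0.04,0.44],[0.6,0,0,-0.08,0.44],[0.6,0,0,-0.08,0.44],[0.6,0,0,-0.08,0.44]]' >/dev/null; python3 tq.py bias
python3 -m jog '[[0,0,0,0,0],[0,0,0,0,0],[0,0,0,0,0],[0,0,0,0,0],[0,0,0,0,0],[0,0,0,0,0]]' 40 >/dev/null; python3 tq.py
```

```text
t 13.75 yaw -135.7 armang 136.6 rad 0.0427 z 0.1799 F [0. 0. 0.] Mz 0.000 torque 0.000 w 0.605 gf 0
t 14.25 yaw -135.5 armang 132.8 rad 0.0407 z 0.1830 F [1.8 3.2 5. ] Mz 0.272 torque 0.131 w 0.123 gf 39
```

```bash
python3 -m jog '[[0,0.0044,0.0039,0,-0.0333],[0,0.0091,0.0074,0,-0.0667],[0,0.0142,0.0103,0,-0.1],[0,0.0195,0.0127,0,-0.1333],[0,0.0251,0.0145,0,-0.1667]]' >/dev/null; python3 tq.py
python3 -m jog '[[0,0.0057,0.0012,0,-0.0333],[0,0.0116,0.0018,0,-0.0667],[0,0.0174,0.0018,0,-0.1],[0,0.0233,0.0012,0,-0.1333],[0,0.029,0,0,-0.1667]]' >/dev/null; python3 tq.py
python3 -m jog '[[0,0.0056,-0.0018,0,-0.0333],[0,0.0109,-0.0042,0,-0.0667],[0,0.016,-0.0071,0,-0.1],[0,0.0207,-0.0106,0,-0.1333],[0,0.0251,-0.0145,0,-0.1667]]' >/dev/null; python3 tq.py
```

```text
t 14.67 yaw -165.8 armang 103.2 rad 0.0418 z 0.1830 F [-0.9  1.3  7.1] Mz 0.247 torque 0.272 w 0.126 gf 40
t 15.08 yaw 164.2 armang 73.7 rad 0.0427 z 0.1830 F [-1.   3.1  7.4] Mz 0.257 torque 0.336 w 0.126 gf 39
t 15.50 yaw 134.2 armang 44.7 rad 0.0430 z 0.1830 F [-2.2  4.1  7.3] Mz 0.131 torque 0.325 w 0.123 gf 39
```

```bash
python3 -m jog '[[0,0.0039,-0.0044,0,-0.0333],[0,0.0074,-0.0091,0,-0.0667],[0,0.0103,-0.0142,0,-0.1],[0,0.0127,-0.0195,0,-0.1333],[0,0.0145,-0.0251,0,-0.1667]]' >/dev/null; python3 tq.py
```

```text
t 15.92 yaw 104.2 armang 15.8 rad 0.0429 z 0.1830 F [-1.7  4.   8.2] Mz 0.037 torque 0.223 w 0.122 gf 39
```

```bash
python3 -m jog '[[0,0.0012,-0.0057,0,-0.0333],[0,0.0018,-0.0116,0,-0.0667],[0,0.0018,-0.0174,0,-0.1],[0,0.0012,-0.0233,0,-0.1333],[0,0,-0.029,0,-0.1667]]' >/dev/null; python3 tq.py
```

```text
t 16.33 yaw 74.2 armang -13.2 rad 0.0423 z 0.1830 F [-1.9  7.2  8.4] Mz 0.075 torque 0.352 w 0.126 gf 39
```

```bash
python3 -m jog '[[0,-0.0018,-0.0056,0,-0.0333],[0,-0.0042,-0.0109,0,-0.0667],[0,-0.0071,-0.016,0,-0.1],[0,-0.0106,-0.0207,0,-0.1333],[0,-0.0145,-0.0251,0,-0.1667]]' >/dev/null; python3 tq.py
```

```text
t 16.75 yaw 44.2 armang -42.6 rad 0.0413 z 0.1830 F [-1.   9.   7.6] Mz 0.063 torque 0.307 w 0.122 gf 39
```

Still free after a full turn. I'll release and go back for the third half turn.

```bash
python3 -m jog '[[0.6,0,0,0,0],[0.6,0,0,0,0],[0.6,0,0,0,0],[0.6,0,0,0,0],[0.6,0,0,0.08,0],[0.6,0,0,0.08,0],[0.6,0,0,0.08,0.6],[0.6,-0.0792,0.0792,0.08,0.6],[0.6,-0.0792,0.0792,0.08,0.6],[0.6,-0.0792,0.0792,0.08,0.6],[0.6,-0.0792,0.0792,0.08,0.6],[0.6,-0.0792,0.0792,0.08,0.6],[0.6,-0.0792,0.0792,0.08,0.6],[0.6,-0.0792,0.0792,0.08,0.6],[0.6,-0.0792,0.0792,0.08,0.6],[0.6,-0.0792,0.0792,0.08,0.6],[0.6,-0.0792,0.0792,0.08,0.6],[0.6,-0.0792,0.0792,0.08,0.6],[0.6,-0.0792,0.0792,0.08,0.6],[0.6,-0.0792,0.0792,0.08,0.6]]' >/dev/null; python3 tq.py
python3 -m jog '[[0.6,0,0,0,0.44],[0.6,0,0,0,0.44],[0.6,0,0,0,0.44],[0.6,0,0,0,0.44],[0.6,0,0,0,0.44],[0.6,0,0,0,0.44],[0.6,0,0,0,0.44],[0.6,0,0,0,0.44],[0.6,0,0,0,0.44],[0.6,0,0,0,0.44],[0.6,0,0,0,0.44],[0.6,0,0,-0.04,0.44],[0.6,0,0,-0.08,0.44],[0.6,0,0,-0.08,0.44],[0.6,0,0,-0.08,0.44]]' >/dev/null; python3 tq.py bias
python3 -m jog '[[0,0,0,0,0],[0,0,0,0,0],[0,0,0,0,0],[0,0,0,0,0],[0,0,0,0,0],[0,0,0,0,0]]' 40 >/dev/null; python3 tq.py
```

```text
t 18.42 yaw 145.0 armang 135.3 rad 0.0415 z 0.2408 F [-0.3 -0.6 -2.1] Mz 0.002 torque 0.025 w 0.598 gf 0
t 19.67 yaw -136.1 armang 136.6 rad 0.0427 z 0.1798 F [0. 0. 0.] Mz 0.000 torque 0.000 w 0.604 gf 0
t 20.17 yaw -136.1 armang 132.6 rad 0.0408 z 0.1830 F [1.3 3.1 5.6] Mz 0.397 torque 0.270 w 0.126 gf 39
```

```bash
python3 -m jog '[[0,0.0044,0.0039,0,-0.0333],[0,0.0091,0.0074,0,-0.0667],[0,0.0142,0.0103,0,-0.1],[0,0.0195,0.0127,0,-0.1333],[0,0.0251,0.0145,0,-0.1667]]' >/dev/null; python3 tq.py
```

```text
t 20.58 yaw -166.4 armang 102.9 rad 0.0418 z 0.1830 F [-0.   1.4  7.5] Mz 0.378 torque 0.366 w 0.123 gf 40
```

```bash
python3 -m jog '[[0,0.0057,0.0012,0,-0.0333],[0,0.0116,0.0018,0,-0.0667],[0,0.0174,0.0018,0,-0.1],[0,0.0233,0.0012,0,-0.1333],[0,0.029,0,0,-0.1667]]' >/dev/null; python3 tq.py
```

```text
t 21.00 yaw 163.6 armang 73.5 rad 0.0427 z 0.1830 F [-0.5  2.7  7.1] Mz 0.240 torque 0.292 w 0.127 gf 39
```

```bash
python3 -m jog '[[0,0.0056,-0.0018,0,-0.0333],[0,0.0109,-0.0042,0,-0.0667],[0,0.016,-0.0071,0,-0.1],[0,0.0207,-0.0106,0,-0.1333],[0,0.0251,-0.0145,0,-0.1667]]' >/dev/null; python3 tq.py
```

```text
t 21.42 yaw 133.6 armang 44.5 rad 0.0430 z 0.1830 F [-2.2  4.   8.8] Mz 0.305 torque 0.494 w 0.122 gf 39
```

```bash
python3 -m jog '[[0,0.0039,-0.0044,0,-0.0333],[0,0.0074,-0.0091,0,-0.0667],[0,0.0103,-0.0142,0,-0.1],[0,0.0127,-0.0195,0,-0.1333],[0,0.0145,-0.0251,0,-0.1667]]' >/dev/null; python3 tq.py
```

```text
t 21.83 yaw 103.6 armang 15.9 rad 0.0429 z 0.1830 F [-2.1  5.5  7.8] Mz 0.261 torque 0.512 w 0.125 gf 39
```

Torque is now about 0.5 N m against 0.3 free. I'll average the relaxed torque over several holding readings.

```bash
for i in 1 2 3 4 5 6 7 8 9 10; do python3 -m jog '[[0,0,0,0,0]]' >/dev/null; python3 tq.py; done | grep -o "F.*w"
```

```text
F [-1.3  3.8  8.1] Mz -0.013 torque 0.159 w
F [-0.6  3.4  7.6] Mz -0.053 torque 0.094 w
F [-1.4  3.6  6.5] Mz -0.045 torque 0.119 w
F [-0.8  3.   7. ] Mz -0.019 torque 0.112 w
F [-1.2  4.   7.5] Mz 0.051 torque 0.230 w
F [-0.3  2.4  7.3] Mz -0.009 torque 0.092 w
F [-0.3  3.   7.8] Mz -0.043 torque 0.082 w
F [-1.8  2.5  6.9] Mz -0.026 torque 0.096 w
F [-0.7  2.6  7.4] Mz 0.013 torque 0.129 w
F [-0.2  2.9  8. ] Mz -0.059 torque 0.065 w
```

The relaxed torque is about 0.24 N m above the free relaxed value, and the running torque is about 0.51 against 0.30. Geometry gives at least 0.87 rad past the latest possible contact. So the force is about 75–115 N, within target. Releasing.

```bash
python3 -m jog '[[0.6,0,0,0,0],[0.6,0,0,0,0],[0.6,0,0,0,0],[0.6,0,0,0,0],[0.6,0,0,0.06,0],[0.6,0,0,0.15,0],[0.6,0,0,0.15,0],[0.6,-0.1,-0.15,0.15,0],[0.6,-0.2,-0.3,0.15,0],[0.6,-0.2,-0.3,0.15,0],[0.6,-0.2,-0.3,0.15,0],[0.6,-0.2,-0.3,0.15,0],[0.6,-0.2,-0.3,0.15,0],[0.6,-0.2,-0.3,0.15,0],[0.6,-0.2,-0.3,0.15,0],[0.6,-0.2,-0.3,0.15,0],[0.6,-0.2,-0.3,0.15,0]]'
python3 - <<'E'
from h import *
cv2.imwrite('pics/t2.png',cv2.resize(bot.snapshot('top')[130:290,230:445,::-1],None,fx=3.7,fy=3.7,interpolation=2))
E
```

```text
t: 24.08
tcp_pos: [0.4308, -0.2079, 0.2935]
orientation: [[-0.971, -0.239, -0.0], [-0.239, 0.971, 0.0], [0.0, 0.001, -1.0]]
force: [-0.5, 0.1, 0.5]
width: 0.602
gripper_force: 0.0
```

View pics/t2.png

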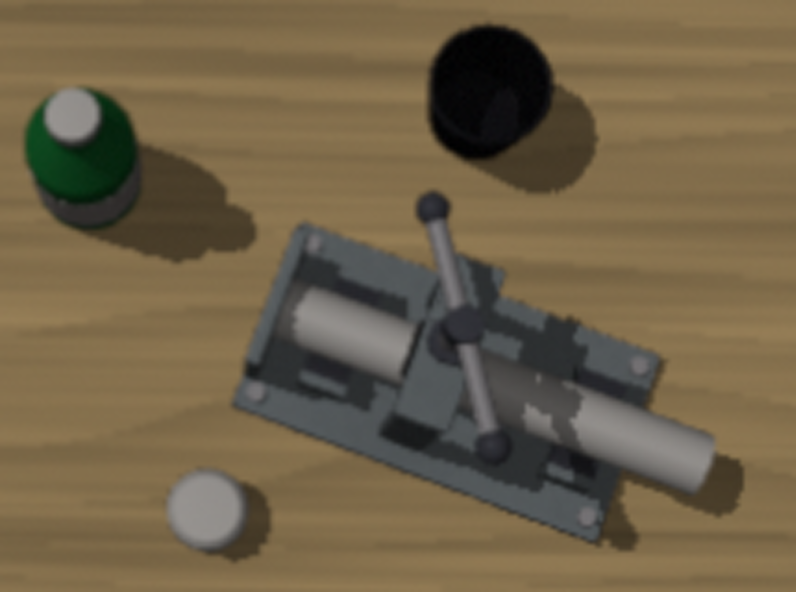

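The top view shows the handle at about 14° (balls at crop (432,207) and (492,446)), the pipe's outer end at (702,466), and the pot, bottle and cap in place. I'll do a quick numeric check of the pipe's seat.

```bash
python3 - <<'E'
from h import *
T=lambda x,y:((x+.5)/3.7+229.5,(y+.5)/3.7+129.5)
u=np.array([.342,.94,0]);a=np.array([.54,.0064,0])
e=lambda p,q,z:(onz("top",*T(*p),z)+onz("top",*T(*q),z))/2
o=e((714,437),(694,492),.05);print("outer",(o-a)@u,"+end",(o-a)@u+.28)
print("stop outer top edge",(e((300,228),(246,372),.087)-a)@u,"inner",(e((312,245),(262,376),.087)-a)@u)
b=onz("top",*T(432,207),.2)-onz("top",*T(492,446),.2);print("handle",np.degrees(np.arctan2(b[1],b[0])))
E
```

```text
outer -0.1817296633904238 +end 0.09827033660957624
stop outer top edge 0.10516434255791732 inner 0.09491057313932347
handle 13.649162395597667
```

```bash
python3 -c "
from rig import bot
print(bot.hand_in())"
```

```text
the job is handed in; nothing more can be done
None
```

I handed the job in at about 24 s: the pipe is against the stop, and the clamp is tightened to about 0.51 N m against 0.30 N m free, an estimated 75–115 N on the pipe. The handle is released, and the pot, bottle and end cap are where they were; no verdict came back.

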